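# Lock the bobbin on the winder: collar on the spindle's flat

### The arm

A 7-joint arm with a two-finger parallel gripper is mounted at the origin on the work surface. World frame = base frame: x ahead of the robot, y to its left, z up, the work surface at z = 0. Lengths are in m, angles in rad, forces in N, time in s.
With the tool pointing down it reaches from about 0.425 to 0.925 m from the base axis. Payload 6.8 kg.
Tool frame: the origin (TCP) lies midway between the tips of the shut fingers; the grasp point (between the pads) lies pinch_z behind it (pinch_z is the distance from the TCP to the grasp point, in m); z points along the fingers, y is the line along which they close (so a half turn about z gives the same grasp; the last joint's range is limited). The gripper opens to 88 mm and grips with 3 to 60 N. Pads are 20 mm wide; open, the fingers measure 115 mm over their backs; the gripper's body (75 mm by 178 mm) begins 61 mm behind the grasp point.
Start: joints at [1.174, 0.477, 0.022, 1.555, -0.011, 1.109, -0.083], TCP at [0.192, -0.647, 0.19] pointing down, gripper open.
Joint ranges: [-2.96, 2.96], [-0.34, 2.1], [-1.41, 1.46], [0.24, 2.44], [-1.37, 4.51], [0.17, 1.92], [-2.96, 2.96]. Speed limits (rad/s): [2.39, 2.39, 3.14, 3.14, 3.14, 3.14, 3.14].

### API

Orientations are given as a unit quaternion [x, y, z, w].
In Python, from rig import move_ptp, move_linear, move_joints, open_gripper, gripper_close, pause, solve_ik, get_obs, camera, IKError, close_job, pinch_z gives the robot as it stands. Calls block until the motion is done:
- move_ptp(position, orientation): joint-space move of the TCP to a pose.
- move_linear(position, frame=None, rate=0.15): straight line of the TCP; frame=None keeps the orientation; rate is the mean speed in m/s.
- move_joints(angles): joint-space move.
- open_gripper() and gripper_close(grip_force=None): open the fingers fully, or close them until they stop; grip_force is the grip in N (None keeps the last).
- pause(seconds).
- solve_ik(position, orientation): joint angles nearest the present ones, or None.
- get_obs(): the state.
- camera(name): name is "scene" or "top" or "wrist"; returns a dict with "color" (420x560x3 uint8, blue, green, red), "K" (3x3 intrinsics, pixels), "rvec" (rotation vector, rad) and "tvec" (3), from world to camera coordinates, as OpenCV has them. Camera axes: x right, y down, z forward; pixel columns grow to the right and rows downward; lengths in m; the calibration is good to about 2 mm. A picture is of the moment at which its call begins. There is no depth.
A pose or a line that the arm cannot do raises IKError and nothing moves.
- close_job(): hands the job in; it is judged then, once.
The state is a dict: "t": time; "q": joint angles; "joint_vel": joint speeds; "joint_torque": joint torques, N m; "position": TCP position; "tool_rot": TCP orientation; "force": force on the tool from outside, world axes, zero at the start; "wrist_torque": the same for the moment, N m; "grip_width": finger opening in m; "grasp_force": force on a finger pad.
Only numpy, scipy, OpenCV 4.12 (cv2) and the standard library are available. Lean on these libraries where they do the work, as an engineer would, in place of code of your own. Each camera call takes 0.05 s, during which the arm holds its last target. There are 200 camera calls.

### The job

The bobbin on the winder still needs its locking collar. Feel for the flat on the bare spindle with the gripper's fingers and turn the spindle until the flat faces the winder's front (the side with the speed dial), then fit the collar over the spindle with its brass thumbscrew on that flat and slide it fully down onto the bobbin. Finish while still gripping the collar and pressing it lightly down, thumbscrew squarely to the front, so that I can tighten it; leave everything else on the table where it is.

Things in the scene. Friction and masses are not known exactly. Their poses are not given: they have to be found in the camera images.
- winder: Bobbin winder fixed to the table: cream housing 190 x 120 mm, 70 mm high. Origin: on the upright spindle's axis at table level; z up, +x to the front (black speed dial, red switch), whose panel is 53 mm from the axis. Behind, 115 mm from the axis, a wire-guide post 142 mm high; its eyelet arm, 99 mm high, ends 38 mm from the axis. The frame does not turn with the spindle.
- spindle_top (a point): Point fixed to the winder, on the axis at the bare spindle's top, 163 mm above the table. Black spindle, 18 mm thick, bare for 45 mm down to the bobbin, top edge chamfered 2 mm. One side is a bright flat over that length, 5 mm from the axis, 15 mm wide: 14 mm across the flat. Fingers squeezing at angle A (rad, to 0.98) off the flat's normal measure 9 + 9 cos(0.98 - A) mm.
- seat (a point): Point fixed to the winder, on the axis at the upper face of the white bobbin (60 mm across, 80 to 118 mm above the table, turns with the spindle); the collar's underside rests here. The spindle turns endlessly against 0.06 N m drag and stays as left. No reading gives its angle: the flat starts 30 to 150 degrees counter-clockwise (from above) from the winder's front, and must be felt or seen.
- collar: Blue locking collar lying on the table: ring 40 mm across, 20 mm high, 0.12 kg, through bore 20 mm. Origin: centre of the underside; z up along the bore, +x to the brass thumbscrew, at first within 50 degrees of world +x. Half-way up, the screw's tip (5 mm wide) stands into the bore to 6.2 mm from the axis: it goes on only with the screw on the flat (to about 15 degrees), else it rides on top.
- thumbscrew (a point): Middle of the collar's brass knurled thumbscrew head (15 mm in diameter, 24 to 34 mm from the collar's axis): 29 mm along the collar's +x, 10 mm above its underside.
- spare_bobbin: Loose white bobbin standing on the table, 60 mm across, 38 mm high. Origin: centre of the underside. Leave alone.
- tweezers: Black tweezers lying on the table, 116 x 18 x 6 mm, long along its x. Origin: middle. Leave alone.
- glue_tube: Pale glue tube with a white cap lying on the table, 110 x 38 x 27 mm, long along its x. Origin: middle. Leave alone.
- scissors: Small scissors lying on the table, 140 x 70 x 7 mm, long along its x. Origin: the pivot. Leave alone.
- plaque: Bamboo plaque with two rolled ends lying on the table, 168 x 234 x 20 mm. Origin: middle of the underside. Leave alone.
- phone: Black phone lying on the table, 150 x 72 x 9 mm. Origin: middle of the underside. Leave alone.

How it is judged:
By the outcome, as a careful person would: the job done as asked, in the order asked, and still so for the second after the job is handed in, while the arm keeps its last pose, push and grip.
It also fails if it takes over 64 s, if anything falls off the work surface, if the arm or the gripper's body presses on something with over 40 N, if the wrist force passes 120 N, or if a joint passes its speed limit or range.

## Working session

There is one attempt and no reset: what is moved stays moved. The work goes in short steps, each a Python script; the robot and the scene stay as the last script left them, time stands still between calls to the robot, and variables do not carry over. Pictures are saved under pics/ and viewed, at most 10 in all, crops included, and the job is handed in when it is done.

```bash
ls; mkdir -p pics
python3 - <<'E'
from rig import *
import cv2,numpy as np
o=get_obs();print({k:(np.round(v,3)) for k,v in o.items()},pinch_z)
for n in("scene","top"):
    c=camera(n);cv2.imwrite(f"pics/{n}0.png",c["color"]);print(n,c["K"],c["rvec"],c["tvec"], (-cv2.Rodrigues(np.array(c["rvec"]))[0].T@np.array(c["tvec"]).reshape(3)))
E
```

```text
pics
{'t': np.float64(0.0), 'q': array([ 1.174,  0.478,  0.022,  1.556, -0.011,  1.109, -0.083]), 'joint_vel': array([-0.   ,  0.001,  0.001, -0.   ,  0.001,  0.002,  0.001]), 'joint_torque': array([-0.0000e+00, -5.8285e+01,  1.5340e+00, -2.7261e+01, -5.4000e-02,
        1.7000e-02,  0.0000e+00]), 'position': array([ 0.192, -0.646,  0.189]), 'tool_rot': array([ 0.99 ,  0.144, -0.   , -0.001]), 'force': array([-0.278, -0.308, -0.439]), 'wrist_torque': array([ 0.01 , -0.037,  0.009]), 'grasp_force': np.float64(0.0), 'grip_width': np.float64(0.088)} 0.0187
scene [[399.29852706   0.         275.89780738]
 [  0.         399.29852706 210.1492207 ]
 [  0.           0.           1.        ]] [ 1.46489538  2.01610572 -0.87819312] [ 0.11740923 -0.31029449  1.58080354] [1.35692333 0.28808434 0.82751066]
top [[438.51616649   0.         282.2624494 ]
 [  0.         438.51616649 215.3453344 ]
 [  0.           0.           1.        ]] [ 2.13062201 -2.18981206  0.176694  ] [0.07576834 0.59136667 1.31389721] [0.4059289  0.09478435 1.38131058]
```

View pics/scene0.png

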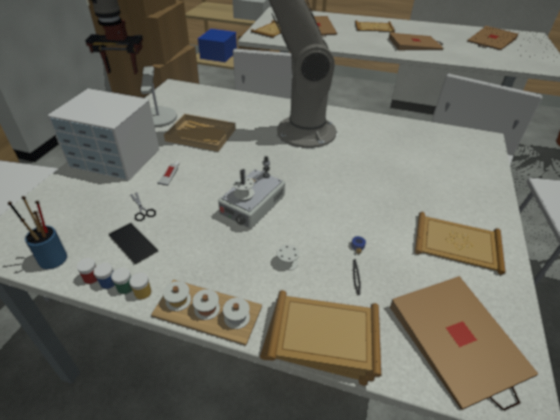

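View pics/top0.png

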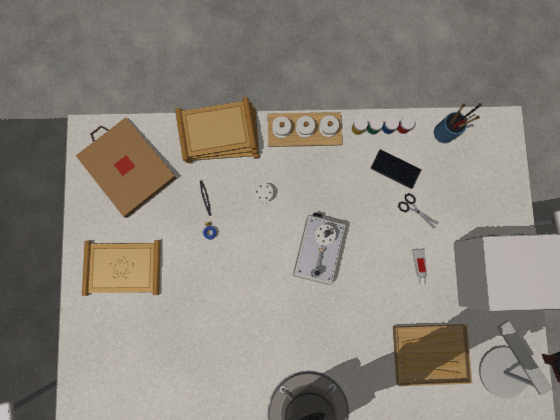

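Scene view: winder near (252,195), collar (358,243). Top view: bobbin on the winder near (326,233), post near (318,271), dial side near (318,214), collar (210,232) with its screw near (208,223). Now an enlarged look at both.

```bash
cat > h.py <<'E'
from rig import *
import cv2,numpy as np
from scipy.spatial.transform import Rotation as R
def ray(c,px,z):
    """pixels (n,2) -> world points on plane z"""
    Rm=cv2.Rodrigues(np.array(c["rvec"],float))[0];t=np.array(c["tvec"],float).reshape(3)
    px=np.atleast_2d(px).astype(float)
    d=np.c_[px,np.ones(len(px))]@np.linalg.inv(c["K"]).T@Rm
    o=-Rm.T@t
    return o+d*((z-o[2])/d[:,2])[:,None]
def proj(c,P):
    return cv2.projectPoints(np.atleast_2d(P).astype(float),np.array(c["rvec"],float),np.array(c["tvec"],float),np.array(c["K"],float),None)[0][:,0]
def blobs(img,lo,hi,amin=5):
    """HSV mask -> list of (area, centroid)"""
    m=cv2.inRange(cv2.cvtColor(img,cv2.COLOR_BGR2HSV),np.array(lo),np.array(hi))
    n,_,s,ce=cv2.connectedComponentsWithStats(m)
    return sorted([(int(s[i,4]),ce[i].round(2)) for i in range(1,n) if s[i,4]>=amin],key=lambda a:-a[0])
def down(yaw):
    """tool pointing down, tool y (closing line) at angle yaw in the world"""
    y=np.array([np.cos(yaw),np.sin(yaw),0]);z=np.array([0,0,-1.])
    return R.from_matrix(np.c_[np.cross(y,z),y,z]).as_quat()
E
python3 - <<'E'
from h import *
c=camera("top");im=c["color"]
a=cv2.resize(im[200:290,285:360],None,fx=6,fy=6,interpolation=cv2.INTER_CUBIC)
b=cv2.resize(im[210:246,190:230],None,fx=8,fy=8,interpolation=cv2.INTER_CUBIC)
o=np.zeros((540,800,3),np.uint8);o[:,:450]=a;o[:288,460:780]=b
cv2.imwrite("pics/c1.png",o)
for bl in blobs(im,(100,100,40),(130,255,255)):print(bl,ray(c,bl[1],.02))
print([b for b in blobs(im[215:230,195:225],(12,80,50),(35,255,255))])
s=camera("scene");cv2.imwrite("pics/c2.png",cv2.resize(s["color"][145:235,205:300],None,fx=6,fy=6,interpolation=cv2.INTER_CUBIC))
E
```

```text
(316, array([444.37, 131.85])) [[ 0.85631764 -0.4756298   0.02      ]]
(88, array([209.16, 232.39])) [[0.54848988 0.28765929 0.02      ]]
(42, array([386.02, 129.43])) [[ 0.86852841 -0.28548555  0.02      ]]
[(17, array([12.12,  8.41]))]
```

View pics/c1.png

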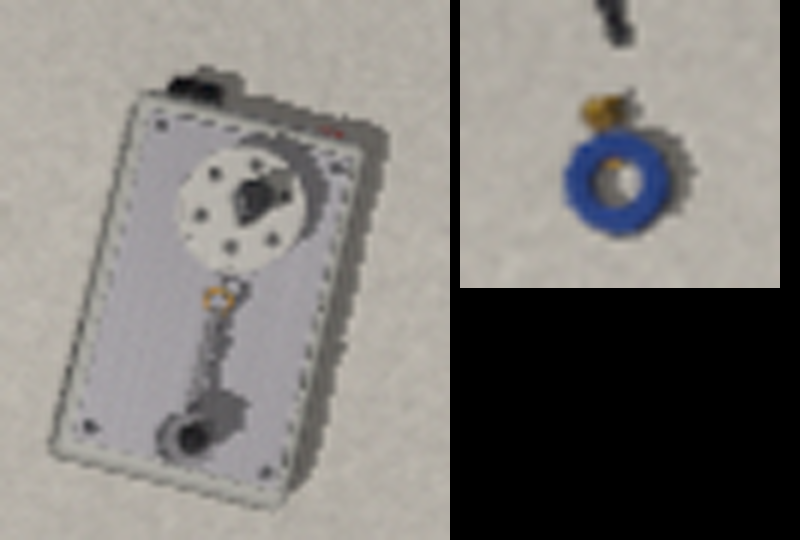

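View pics/c2.png

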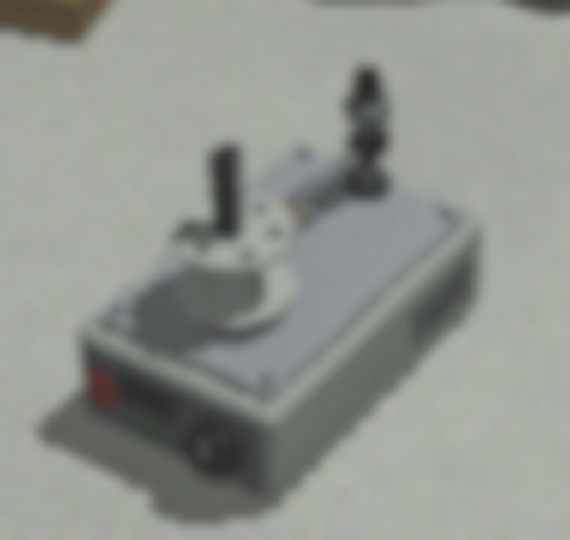

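Crop: housing top corners at about (308.3,215.8), (345.5,224.5), (294.2,275.8), (331.7,283.5); bobbin disc centre (325.3,234.7); dial on the upper-left. Collar centre (209.2,232.4), screw (207.1,223.4). The scene crop confirms dial and switch on the same panel, with the bright flat not visible from there.

Run:
```python
from h import *
c=camera("top")
P=ray(c,[(308.3,215.8),(345.5,224.5),(294.2,275.8),(331.7,283.5)],.07);print(P)
d=(P[0]+P[1]-P[2]-P[3])/2;print("len",np.linalg.norm(d),"yaw",np.arctan2(d[1],d[0]))
B=ray(c,[(325.3,234.7)],.118)[0];yaw=np.arctan2(d[1],d[0]);print("axis",B)
C=ray(c,[(209.16,232.39)],.02)[0];S=ray(c,[(207.1,223.4)],.01)[0];print("collar",C,S,np.arctan2(*(S-C)[1::-1]),np.linalg.norm(S-C))
for k in np.arange(0,2.7,.5236):
  for n in(0,np.pi):
    q=solve_ik([B[0],B[1],.127],down(yaw+k+n));print(round(k,2),n, None if q is None else np.round(q,2))
move_ptp([B[0]-.0,B[1]-.0,.34],down(yaw+np.pi/2))
w=camera("wrist");cv2.imwrite("pics/w1.png",w["color"])
Rm=cv2.Rodrigues(np.array(w["rvec"],float))[0];print("cam",-Rm.T@np.array(w["tvec"]).reshape(3),Rm[2],get_obs()["t"],np.round(get_obs()["q"],2),proj(w,[*[B]]))
```

```text
[[ 0.58567016 -0.01837406  0.07      ]
 [ 0.55623755 -0.12992029  0.07      ]
 [ 0.40725878  0.03016552  0.07      ]
 [ 0.38145412 -0.08026426  0.07      ]]
len 0.18329548766772358 yaw -0.27117274145025494
axis [ 0.5225441  -0.06150617  0.118     ]
collar [0.54848988 0.28765929 0.02      ] [0.57805113 0.2953504  0.01      ] 0.25453247031601517 0.0321406317522965
0.0 0 [ 0.44  0.36 -0.54  1.94  0.23  0.9  -0.49]
0.0 3.141592653589793 [ 0.89  0.58 -1.18  1.92  0.62  1.07  2.32]
0.52 0 [ 0.5   0.37 -0.61  1.94  0.27  0.91  0.01]
0.52 3.141592653589793 [ 0.1   0.31 -0.12  1.97  0.05  0.87 -2.94]
1.05 0 [ 0.55  0.39 -0.67  1.94  0.3   0.92  0.5 ]
1.05 3.141592653589793 [ 0.18  0.32 -0.22  1.96  0.09  0.87 -2.45]
1.57 0 [ 0.6   0.4  -0.74  1.93  0.33  0.93  1.  ]
1.57 3.141592653589793 [ 0.27  0.33 -0.32  1.96  0.13  0.88 -1.97]
2.09 0 [ 0.69  0.44 -0.86  1.93  0.41  0.96  1.46]
2.09 3.141592653589793 [ 0.33  0.34 -0.4   1.95  0.17  0.89 -1.47]
2.62 0 [ 0.89  0.58 -1.18  1.92  0.62  1.07  1.8 ]
2.62 3.141592653589793 [ 0.39  0.35 -0.47  1.95  0.2   0.89 -0.98]
cam [ 0.45355093 -0.04236769  0.53489247] [ 0.25276174 -0.07225517 -0.96482677] 2.75 [ 0.67  0.19 -0.77  1.66  0.14  1.34  1.17] [[279.7653453  184.24113997]]
```

View pics/w1.png

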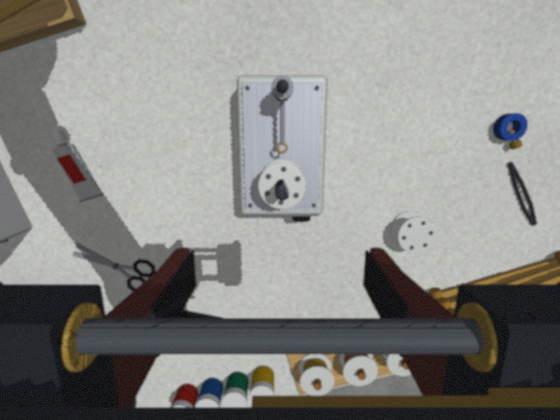

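Wrist view: winder top spans (238,76) to (326,215), bobbin centre (281,185), dial (301,218), collar (511,127) with screw (516,144). Enlarging the winder for precise points.

Run:
```python
import cv2,numpy as np
im=cv2.imread("pics/w1.png")
a=cv2.resize(im[68:226,230:335],None,fx=3.75,fy=3.75,interpolation=cv2.INTER_CUBIC)
b=cv2.resize(im[155:215,250:310],None,fx=6,fy=6,interpolation=cv2.INTER_CUBIC)
o=np.zeros((600,800,3),np.uint8);o[:a.shape[0],:a.shape[1]]=a;o[:360,420:780]=b
cv2.imwrite("pics/w1c.png",o)
```

```text
(no output)
```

View pics/w1c.png

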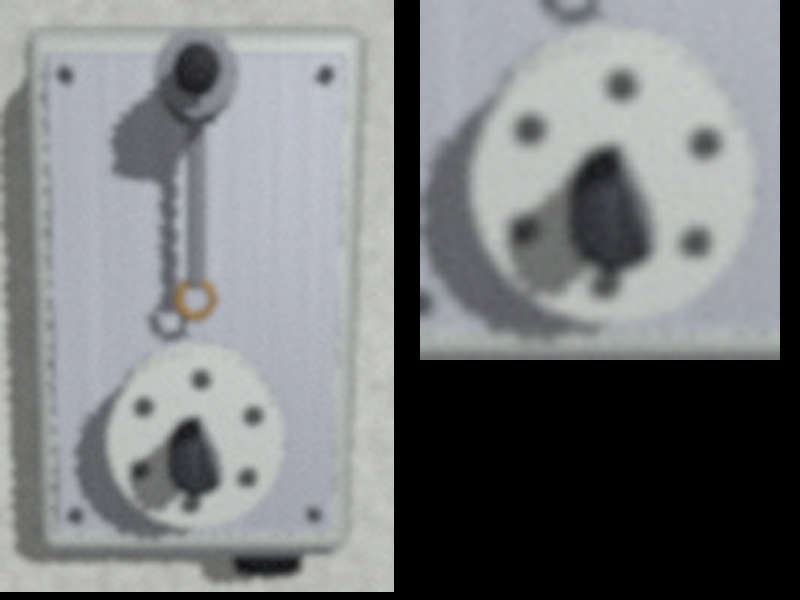

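Enlarged: housing screws at crop (65,75), (325,75), (75,515), (313,515); bobbin disc centre at (613,175) in the right panel; spindle leaning down to its top near (613,235).

Run:
```python
from h import *
w=camera("wrist")
px=np.array([(65,75),(325,75),(75,515),(313,515)])/3.75+[230,68]-.35
P=ray(w,px,.07);print(P[:,:2])
f=(P[2]+P[3]-P[0]-P[1])/2;s=(P[1]+P[3]-P[0]-P[2])/2
print("yaws",np.arctan2(f[1],f[0]),np.arctan2(s[1],s[0])-np.pi/2,np.linalg.norm(f),np.linalg.norm(s))
yaw=np.arctan2(*f[1::-1])
B=ray(w,[(282.0,184.0)],.118)[0];print("axis",B)
# axis from the housing midline
m=(P.mean(0))[:2];u=np.array([np.cos(yaw),np.sin(yaw)]);n=np.array([-u[1],u[0]])
print("lateral of bobbin from midline",(B[:2]-m)@n,"along",(B[:2]-m)@u)
T=proj(w,[B*[1,1,0]+[0,0,.163]]);print("spindle top px",T,(T-[250,155])*6+[420,0])
hsv=blobs(w["color"][90:160,480:550],(100,100,40),(130,255,255));br=blobs(w["color"][90:160,480:550],(12,80,50),(30,255,255),3)
print(hsv,br)
if hsv: print(ray(w,hsv[0][1]+[480,90],.015))
if br: print(ray(w,br[0][1]+[480,90],.012))
```

```text
[[ 0.39723476 -0.07038538]
 [ 0.42154093  0.01614572]
 [ 0.54757753 -0.11274602]
 [ 0.5718868  -0.02607332]]
yaws -0.27420133944597846 -0.27364232956321155 0.1561788867953148 0.08994862204043778
axis [ 0.52301953 -0.05862337  0.118     ]
lateral of bobbin from midline 0.00044236418760699157 along 0.039827639534137045
spindle top px [[282.27931763 190.7932565 ]] [[613.67590577 214.75953901]]
[(627, array([30.14, 36.56]))] [(66, array([35.14, 54.12])), (11, array([31.64, 41.09]))]
[[0.54875371 0.28807781 0.015     ]]
[[0.57743368 0.29480046 0.012     ]]
```

```bash
cat >> h.py <<'E'
YAW=-0.274; AX=np.array([.5235,-.0592])
def feel(k,z=.130,f=3):
    """squeeze the spindle along winder-frame angle k (rad), return opening in mm"""
    move_ptp([*AX,z],down(YAW+k)); gripper_close(f); o=get_obs()
    print("k",round(np.degrees(k)),"w",round(o["grip_width"]*1e3,2),"F",np.round(o["force"],1),"grip",round(float(o["grasp_force"]),1),"pos",np.round(o["position"],4),"t",o["t"])
    return o["grip_width"]*1e3
E
python3 - <<'E'
from h import *
move_ptp([*AX,.2],down(YAW+np.pi/2))
for d in(90,55,125):
    feel(np.radians(d)); open_gripper()
print(get_obs()["t"])
E
```

```text
k 90 w 0.47 F [-0.6 -0.4  5.2] grip 2.8 pos [ 0.5243 -0.059   0.1307] t 5.2
k 55 w 0.67 F [ 0.  -0.1  6.2] grip 2.8 pos [ 0.5242 -0.0592  0.1307] t 8.5083
k 125 w 0.15 F [ 0.3 -1.   6.4] grip 2.8 pos [ 0.5242 -0.0593  0.1307] t 12.25
13.625
```

Run:
```python
from h import *
o=get_obs();print(o["position"],o["force"],o["grip_width"],R.from_quat(o["tool_rot"]).as_matrix())
w=camera("wrist");s=camera("scene");t=camera("top")
a=cv2.resize(s["color"][120:240,180:310],None,fx=3.0,fy=3.0)
b=cv2.resize(w["color"],(390,292));d=cv2.resize(t["color"][190:300,270:370],None,fx=2.7,fy=2.7)
im=np.zeros((600,800,3),np.uint8);im[:360,:390]=a;im[:292,400:790]=b;im[300:597,400:670]=d
cv2.imwrite("pics/m1.png",im)
```

```text
[ 0.52350184 -0.05920347  0.13000668] [ 0.12197942  0.24738674 -0.43041302] 0.0878101486705056 [[-9.43793915e-01 -3.30534486e-01  1.19822627e-05]
 [-3.30534486e-01  9.43793915e-01 -8.21280633e-06]
 [-8.59417089e-06 -1.17117477e-05 -1.00000000e+00]]
```

View pics/m1.png

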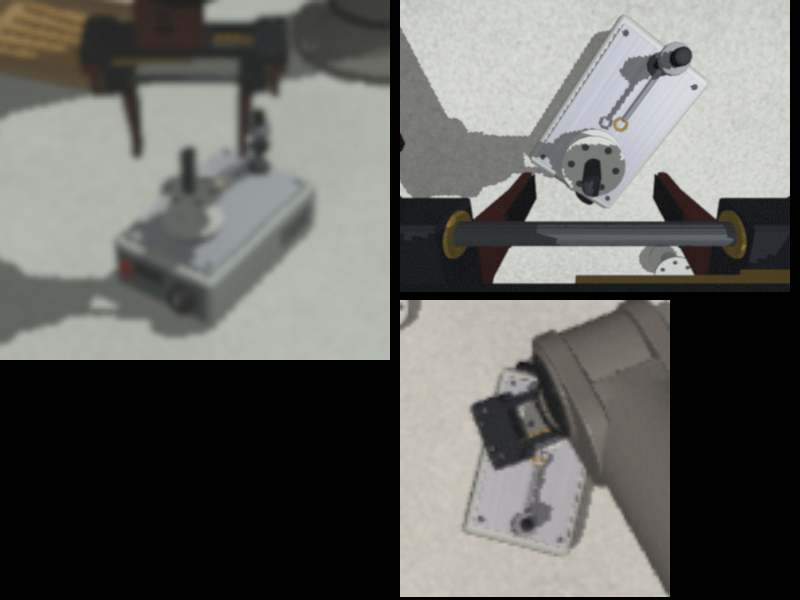

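The composite shows the open fingertips level with the spindle's top, and the fingers shut over it rather than around it. I need to check where the tips are against the reported TCP.

Run:
```python
from h import *
move_ptp([*AX,.2],down(YAW+np.radians(90)));gripper_close(3)
o=get_obs();print(o["position"],o["force"],o["grip_width"],o["t"])
w=camera("wrist");s=camera("scene");t=camera("top");print(w["K"][0],w["rvec"],w["tvec"])
p=np.array(o["position"])
pts=[p,p+[0,0,pinch_z],[*AX,.163],[*AX,.118]]
col=[(0,0,255),(0,255,255),(0,255,0),(255,0,255)]
def crop(c,x0,y0,x1,y1,f):
    im=cv2.resize(c["color"][y0:y1,x0:x1],None,fx=f,fy=f,interpolation=cv2.INTER_CUBIC)
    for q,k in zip(proj(c,pts),col): cv2.drawMarker(im,tuple(int(v) for v in (q-[x0,y0])*f),k,0,10,1)
    return im
a=crop(s,200,100,300,230,4);b=crop(w,130,100,430,420,1.25);d=crop(t,290,200,350,270,2.7)
im=np.zeros((600,800,3),np.uint8)
for i,(x,y) in ((a,(0,0)),(b,(410,0)),(d,(410,405))): im[y:y+i.shape[0],x:x+i.shape[1]]=i
cv2.imwrite("pics/m2.png",im)
```

```text
[ 0.523505   -0.05922858  0.20000109] [ 0.52920783 -0.44352259  0.67776747] 0.00017439540224335666 15.65
[336.55549551   0.         279.16377082] [-2.32708722 -1.76256426 -0.23503328] [-0.08536011 -0.53628316  0.26332286]
```

View pics/m2.png

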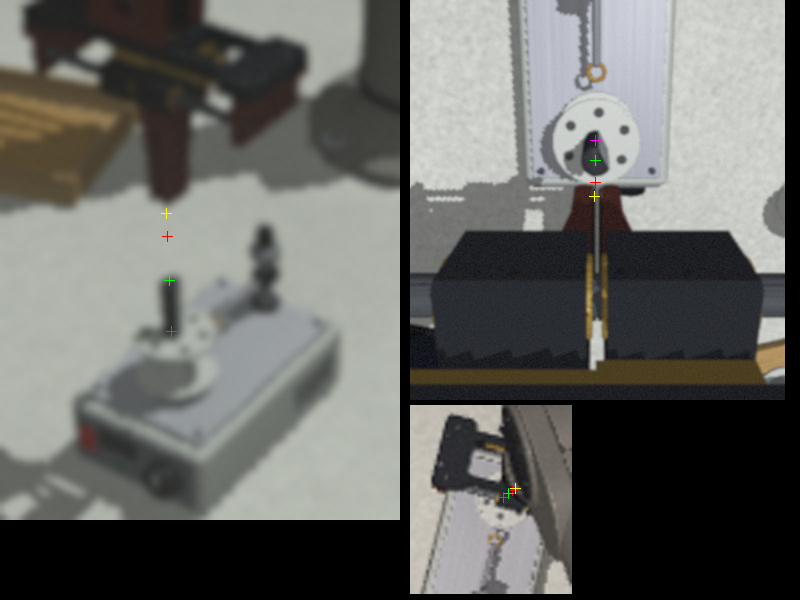

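The picture settles it. The shut tips (crop (168,198)) sit about 33 mm above where the reported TCP projects (167,236), while the spindle markers match. The earlier 5 N contact on the 163 mm spindle top at a reported z of 0.131 agrees, so the real tips are about 32 mm above the reported TCP. I'll compensate and feel again.

```bash
cat >> h.py <<'E'
DZ=.0323   # true fingertips stand this far above the reported TCP
E
python3 - <<'E'
from h import *
open_gripper()
move_linear([*AX,.131-DZ]);o=get_obs();print(np.round(o["force"],1),o["position"],o["t"])
if abs(o["force"][2])<4:
    for d in(90,55,125):
        feel(np.radians(d),.131-DZ); open_gripper()
print(get_obs()["t"])
E
```

```text
[0.5 0.1 0.9] [ 0.52417568 -0.05900921  0.09940155] 18.0
k 90 w 16.64 F [-1.8 -3.9  1.5] grip 3.0 pos [ 0.5232 -0.0602  0.0987] t 19.3667
k 55 w 17.93 F [ 1.7  1.  -1. ] grip 3.0 pos [ 0.5238 -0.0589  0.0987] t 22.1917
k 125 w 15.15 F [ 1.9 -4.9 -2.1] grip 3.0 pos [ 0.5243 -0.0615  0.0987] t 25.5917
26.7833
```

Widths of 16.64 mm at 90°, 15.15 at 125° and 17.93 at 55° put the flat near 115°. Next I grip it there and turn with joint 7 only, which rotates about the spindle axis, then go look at the collar.

Run:
```python
from h import *
def st(m):
    o=get_obs();M=R.from_quat(o["tool_rot"]).as_matrix();y=M[:,1]
    print(m,"w",round(o["grip_width"]*1e3,2),"F",np.round(o["force"],1),"pos",np.round(o["position"],4),"k",round((np.degrees(np.arctan2(y[1],y[0])-YAW)+90)%180-90,2),"tiltz",np.round(M[:2,2],4),"t",round(o["t"],2));return o
move_ptp([.5237,-.0592,.131-DZ],down(YAW+np.radians(115)))
gripper_close(30);o=st("grip")
q=np.array(o["q"]);q[6]-=np.radians(115);move_joints(q);st("turned")
# settle yaw exactly and regrip reading
open_gripper();o=st("open")
move_linear([.5237,-.0592,.24-DZ],rate=.3)
move_ptp([.545,.285,.15],down(.24+np.pi/2));st("over")
w=camera("wrist");cv2.imwrite("pics/col.png",w["color"])
hsv=cv2.cvtColor(w["color"],cv2.COLOR_BGR2HSV)
m=cv2.inRange(hsv,(100,100,40),(130,255,255));cs=sorted(cv2.findContours(m,0,cv2.CHAIN_APPROX_NONE)[0],key=cv2.contourArea)[-3:]
for c in cs:
    M=cv2.moments(cv2.convexHull(c));p=(M["m10"]/M["m00"],M["m01"]/M["m00"]);print(cv2.contourArea(c),p,ray(w,p,.01))
for b in blobs(w["color"],(12,80,40),(32,255,255),20)[:6]:print(b,ray(w,b[1],.012))
```

```text
grip w 13.51 F [ 1.4 -6.3 -0.3] pos [ 0.5241 -0.062   0.0987] k -65.11 tiltz [ 0.0006 -0.0029] t 28.18
turned w 13.84 F [-3.9  6.7  3.3] pos [ 0.523  -0.0588  0.0987] k 0.03 tiltz [-0.0012  0.0002] t 29.93
open w 87.87 F [ 0.1 -0.3 -1.1] pos [ 0.5242 -0.0619  0.0987] k -0.11 tiltz [ 0.0006 -0.0029] t 31.14
over w 87.87 F [-0.8 -0.5 -0.2] pos [0.5453 0.2836 0.1493] k -60.7 tiltz [-0.0008 -0.0013] t 32.98
1173.5 (284.02007198228125, 204.1514396456257) [[0.55014419 0.29022123 0.01      ]]
(16346, array([510.11, 154.73])) [[0.45001433 0.49220397 0.012     ]]
(10304, array([340.28, 391.86])) [[0.75670204 0.4098848  0.012     ]]
(1449, array([ 77.12, 336.89])) [[0.75514378 0.09857714 0.012     ]]
(1418, array([481.27, 337.19])) [[0.64718519 0.54385076 0.012     ]]
(138, array([282.93, 230.72])) [[0.57737144 0.29571659 0.012     ]]
```

Flat flush (13.84 mm) and turned to k = 0.03°. The collar is at about (0.5496, 0.289), yaw about 0.225. Now I grasp it and carry it over the spindle, with the axis refined from the squeeze data.

Run:
```python
from h import *
A=np.array([[.963,-.270],[-.3305,.9438],[-.1616,.9869],[.2706,.9627],[.777,.629]])
b=np.array([.52152,-.22989,-.14389,.08431,.36997])
ax=np.linalg.lstsq(A,b,rcond=None)[0];print("axis",ax,(A@ax-b)*1e3)
C=[.5496,.289];yw=.225
move_ptp([*C,.06-DZ],down(yw+np.pi/2))
move_linear([*C,.0045-DZ],rate=.1);o=get_obs();print("F",np.round(o["force"],1),o["position"],o["t"])
if o["force"][2]<15:
    gripper_close(25);o=get_obs();print("w",o["grip_width"],o["grasp_force"],np.round(o["force"],1),o["position"],o["t"])
    move_linear([*C,.08-DZ],rate=.2)
    print(get_obs()["grip_width"])
    w=camera("wrist");cv2.imwrite("pics/held.png",w["color"])
    m=cv2.inRange(cv2.cvtColor(w["color"],cv2.COLOR_BGR2HSV),(100,100,40),(130,255,255))
    c=max(cv2.findContours(m,0,cv2.CHAIN_APPROX_NONE)[0],key=cv2.contourArea);print(cv2.contourArea(c),cv2.boundingRect(c))
    z=get_obs()["position"][2]+DZ-.0045
    for bl in blobs(w["color"],(12,80,40),(32,255,255),40)[:7]:
        print(bl,ray(w,bl[1],z+.012))
    print("pos",get_obs()["position"],"t",get_obs()["t"])
```

```text
axis [ 0.5247     -0.05989449] [-0.06238728 -0.05176865 -0.01139098  0.013396    0.04826727]
F [-0.2  0.4  0.7] [ 0.54947478  0.2893633  -0.02782302] 34.2917
w 0.03949150541728788 25.000043375521273 [ 0.6 -0.2  1.2] [ 0.54959643  0.28907738 -0.02776076] 35.1
0.03922148128449348
5495.5 (237, 229, 85, 87)
(6522, array([363.46, 397.98])) [[0.61389127 0.35248936 0.08609049]]
(6025, array([535.28, 194.14])) [[0.48357039 0.39795922 0.08609049]]
(860, array([185.78, 337.07])) [[0.59726944 0.24887575 0.08609049]]
(849, array([372.58, 337.13])) [[0.57499442 0.34594516 0.08609049]]
(87, array([278.75, 285.68])) [[0.55683191 0.2905447  0.08609049]]
pos [0.54910802 0.2878831  0.04629049] t 35.675
```

Run:
```python
import cv2
im=cv2.imread("pics/held.png");cv2.imwrite("pics/heldc.png",cv2.resize(im[210:350,190:370],None,fx=4,fy=4,interpolation=cv2.INTER_CUBIC))
```

```text
(no output)
```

View pics/heldc.png

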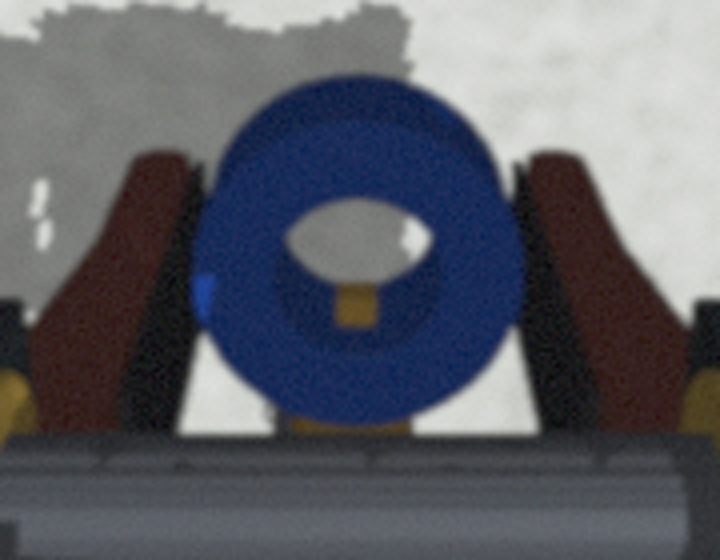

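Held well: collar's top face centre at crop (359,274), screw pointing at the robot's tool +x side with its tip at (357,305), about 2° left of the tool axis. I'll correct the offset and yaw and insert step by step, checking force.

```bash
cat >> h.py <<'E'
AX=np.array([.5247,-.0599])
E
python3 - <<'E'
from h import *
w=camera("wrist");o=get_obs();p=np.array(o["position"])
c=ray(w,[(279.6,278.4)],p[2]+DZ+.0155)[0]
M=R.from_quat(o["tool_rot"]).as_matrix();off=M.T@(c-p);print("collar in tool mm",off*1e3,"cmd err",p-[.5496,.289,.08-DZ])
Q=down(YAW+np.pi/2+.03)
d=R.from_quat(Q).as_matrix()@np.array([off[0],0,0]);d=np.clip(d,-.003,.003)
xy=AX-d[:2];print(xy)
U=lambda u:u+.0045-DZ
move_ptp([*xy,U(.195)],Q)
def st(m):
    o=get_obs();print(m,"w",round(o["grip_width"]*1e3,2),"F",np.round(o["force"],1),"under",round((o["position"][2]-.0045+DZ)*1e3,2),"xy",np.round(o["position"][:2],4),"t",round(o["t"],2));return o["force"]
move_linear([*xy,U(.170)],rate=.1);pause(.2);f0=st("above")
np.save("xy.npy",xy)
for u in(.160,.153,.148):
    move_linear([*xy,U(u)],rate=.03);f=st(u)
    if abs(f[2]-f0[2])>12:break
E
```

```text
collar in tool mm [  0.36237798   0.99212974 -47.80076474] cmd err [-0.00072474 -0.00120617 -0.00176683]
[ 0.52505164 -0.05998755]
above w 39.19 F [-1.4  0.6 -0.3] under 170.31 xy [ 0.5254 -0.0598] t 37.71
0.16 w 39.32 F [-0.1  0.  -0.3] under 159.82 xy [ 0.5249 -0.06  ] t 38.19
0.153 w 39.21 F [ 0.3  0.5 -1.4] under 152.78 xy [ 0.5249 -0.06  ] t 38.58
0.148 w 38.89 F [ 0.7  0.2 -1.2] under 147.77 xy [ 0.5249 -0.06  ] t 38.89
```

Run:
```python
from h import *
xy=np.load("xy.npy");U=lambda u:u+.0045-DZ
def st(m):
    o=get_obs();print(m,"w",round(o["grip_width"]*1e3,2),"F",np.round(o["force"],1),"under",round((o["position"][2]-.0045+DZ)*1e3,2),"xy",np.round(o["position"][:2],4),"t",round(o["t"],2));return o["force"][2]
for u in(.140,.130,.123,.120,.119,.118,.117,.116,.115,.114):
    move_linear([*xy,U(u)],rate=.04 if u>.121 else .01)
    if u<.121: pause(.15)
    if st(u)>7:break
w=camera("wrist");cv2.imwrite("pics/fit_w.png",w["color"]);s=camera("scene");cv2.imwrite("pics/fit_s.png",s["color"])
a=cv2.resize(w["color"][190:350,170:390],None,fx=2,fy=2,interpolation=cv2.INTER_CUBIC)
b=cv2.resize(s["color"][130:240,210:300],None,fx=4,fy=4,interpolation=cv2.INTER_CUBIC)
im=np.zeros((440,800,3),np.uint8);im[:320,:440]=a;im[:440,440:800]=b;cv2.imwrite("pics/fit.png",im)
for bl in blobs(s["color"][150:230,215:300],(100,80,30),(130,255,255),5):print("blue",bl)
for bl in blobs(s["color"][150:230,215:300],(12,90,40),(32,255,255),4):print("brass",bl)
p=proj(s,[*[[*AX,.128]],[*(AX+.029*np.array([np.cos(YAW),np.sin(YAW)])),.128]])-[215,150];print("expected collar,screw",p)
```

```text
0.14 w 39.23 F [ 0.4 -0.3 -1.9] under 139.67 xy [ 0.5248 -0.06  ] t 39.24
0.13 w 39.2 F [-0.4  0.3 -1.7] under 129.7 xy [ 0.5248 -0.0599] t 39.64
0.123 w 39.09 F [ 0.7  0.  -1.9] under 122.71 xy [ 0.5248 -0.06  ] t 39.97
0.12 w 39.05 F [-0.9  1.2 -1.9] under 120.07 xy [ 0.5251 -0.06  ] t 40.57
0.119 w 38.94 F [-0.6  0.4 -1. ] under 119.0 xy [ 0.5251 -0.06  ] t 40.97
0.118 w 39.11 F [ 0.8 -0.3 -1. ] under 117.98 xy [ 0.5251 -0.06  ] t 41.37
0.117 w 38.82 F [-4.3 -1.6  8.6] under 117.93 xy [ 0.5251 -0.06  ] t 41.77
blue (45, array([26.16, 31.09]))
brass (12, array([40.33,  0.58]))
brass (6, array([21.83, 34.83]))
expected collar,screw [[27.4469189  30.29548581]
 [21.2210261  35.54859941]]
```

View pics/fit.png

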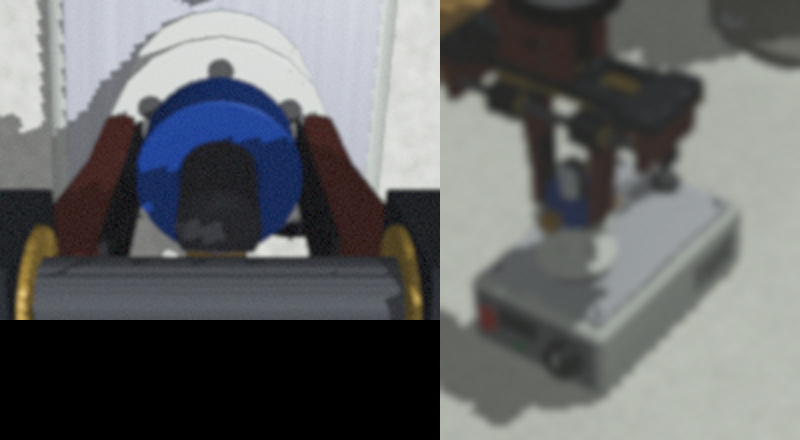

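The collar is seated: contact came at an underside height of 117.9 mm, pressing about 9 N. The scene view shows the brass screw at (21.8,34.8) against an expected (21.2,35.5), on the front side, still gripped.

```bash
python3 -c "
from rig import *
o=get_obs();print(o['force'],o['grip_width'],o['t']);print(close_job())"
```

```text
[-3.74687213 -1.19312393  8.21284712] 0.039196765617176936 41.8667
the job is handed in; nothing more can be done
None
```

The job is handed in at 41.9 s: I turned the flat to the front and slid the collar fully down onto the bobbin with its thumbscrew squarely forward, and the gripper is still holding it with about 8 N of downward press.

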